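# Lock a vial rack on the shaker with a quarter-turn slot stop

## Task

Secure the loaded vial rack on the shaker: take the red-handled stop out of its parking block and drop its hammer head lengthwise into the middle slot of the platform on the robot's side of the rack, feeling for the angle at which it falls in, for the handle does not sit square on the head. Slide the stop along the slot so that its rubber sleeve pushes the rack back until the rack sits firmly against the black clamping bar, then press the handle down against its spring, turn it about a quarter turn clockwise (seen from above) and let go, so that the spring holds its head locked under the lips of the slot, the stop upright and snug against the rack. Be gentle, the vials are glass and the platform's drive is delicate, and leave everything else on the bench alone.

Things in the scene. Friction and masses are not known exactly. Their poses are not given: they have to be found in the camera images.
- shaker: Bench-top orbital shaker, switched off, fixed: white housing 290 x 230 mm, slotted aluminium platform on top, 300 mm (its x) x 240 mm (its y), platform top 120 mm above the bench. Origin: centre of its underside; z up. It stands turned by up to 15 degrees; its x points away from the robot.
- deck (a point): Centre of the platform's top face; x along the slots (away from the robot), z up. T-slots run along x at y = -80, 0, +80 mm, the whole length, ends capped; only the middle one (y = 0) is free. Mouth 14 mm wide between lips 5 mm thick; below, a channel 28 mm wide, 9 mm high, its floor 14 mm under the top face.
- clamp_bar: Black rubber clamping bar across the platform, 226 mm long (y), 22 mm thick, 6 to 28 mm above the platform, locked immovably in the outer slots by aluminium clamps 34 mm high with red knobs (46 mm) at y = -80, +80 mm. Origin: middle of its face towards the robot, at platform level; axes as the shaker's. Locked at x = 105 to 135 mm of the deck.
- rack: Clear acrylic rack, ten white-capped glass vials, loose on the platform. 90 mm deep (x), 200 mm wide (y), flat faces 34 mm high; caps 44 mm high, 15 mm inside the faces. 0.6 kg; slides at 2 to 6 N, squares up on the bar at 10 to 15 N. Origin: centre of its underside. Starts 9 to 75 mm short of the bar, up to 3.5 degrees askew; home with its far face on the bar (origin 45 mm before it).
- stop: Quarter-turn slot stop, upright, 94 mm tall, 0.13 kg. Origin: centre of the underside of its steel hammer head; z up. Head 26 x 12 mm, 6 mm high; then a stem 11.6 mm thick with a black rubber sleeve 32 mm across, a black boss, and the red handle. x and y are the handle's: 12 mm thick along x, 40 mm wide along y. The head's long side is only roughly along x: see stop_handle.
- stop_handle (a point): Middle of the flat red handle, 82 mm above the stop's origin (handle z 70 to 94 mm). The handle is set on the stud anyhow: the head's long side is up to 45 degrees off the stop's x, either way, fixed but unknown, and out of sight in the block. Rested on the lips with a few newtons and twisted to and fro, perhaps shifted 1 or 2 mm sideways, it drops in when lengthwise within 4 degrees.
- stop_sleeve (a joint): How far the rubber sleeve (26 mm tall, underside 8 mm above the stop's origin when relaxed) is pushed up the stem against its spring, m: 0 to 0.007. 3 N plus 3 N per mm. Resting on the platform, the head is between the lips; at 3 mm (12 N) it clears them and can turn, clockwise from above, jamming after 90 to 105 degrees; at 6 mm (21 N) it meets the channel floor. Locked: about 0.003.
- park_block: Black plastic parking block, fixed on the bench left or right of the shaker, 60 mm (x) x 100 mm (y) x 30 mm high. Origin: centre of its underside. Two round sockets, 29 mm across, 16 mm deep, at y = +24 and -24 mm. The stop stands loosely in the one at +24, head in the socket, handle any way within 30 degrees, sleeve resting on the block's top (stop origin 22 mm above the bench).
- tip_box: Bystander: orange pipette-tip box with clear lid, 85 x 125 mm, 65 mm tall. Origin: centre of its underside.
- beaker: Bystander: glass beaker, 68 mm across, 90 mm tall. Origin: centre of its underside.
- pipette: Bystander: white and grey pipette lying along its x, about 260 mm long, 26 mm high. Origin: on the bench under its middle.
Things that resemble listed ones, but are neither listed nor needed, are in the scene too. Several things have the shape of the rack; the one meant has the colours described above.

How it is judged:
By the outcome, as a careful person would: the job done as asked, in the order asked, and still so for the second after the job is handed in, with the robot touching nothing.
It also fails if it takes over 72 s, if anything falls off the work surface, if the arm or the gripper's body presses on something with over 40 N, if the wrist force passes 120 N, or if a joint passes its speed limit or range.

## Robot

A 6-joint arm with a two-finger parallel gripper is mounted at the origin on the work surface. World frame = base frame: x ahead of the robot, y to its left, z up, the work surface at z = 0. Lengths are in m, angles in degrees, forces in N, time in s.
With the tool pointing down it reaches from about 0.4 to 0.825 m from the base axis. Payload 7 kg.
Tool frame: the origin (TCP) lies on the front face of the gripper's body, between the roots of the fingers; the fingertips stand 66 mm ahead of it and the grasp point (between the pads) lies 47 mm ahead of it; z points along the fingers, y is the line along which they close (so a half turn about z gives the same grasp; the last joint's range is limited). The gripper opens to 88 mm and grips with 3 to 60 N. Pads are 19 mm wide; open, the fingers measure 130 mm over their backs; the gripper's body (78 mm by 193 mm) begins 47 mm behind the grasp point.
Start: joints at [86.866, 20.546, 0.682, 0, -70.136, -16.507], TCP at [0.227, 0.636, 0.292] pointing down, gripper open.
Joint ranges: [-176.03, 176.03], [-82.01, 121.73], [-58.28, 71.71], [-173.87, 95.51], [-174.79, -0.11], [-173.66, 173.66]. Speed limits (degrees/s): [136.94, 136.94, 172.46, 180, 180, 180].

## Interface

Orientations are given as [roll, pitch, yaw] about the fixed x, y, z axes, in that order (R = Rz(yaw) Ry(pitch) Rx(roll)).
In Python, from plant import ctrl gives the robot as it stands.
- The arm moves only by the tool send_rows, never from a script. Its argument "deltas" is a list of rows, each a list of 2 entries, a list of its own where there are three numbers: the shift along the tool's x, y, z each as a share of 800 mm, from -1 to 1, then the turn about the tool's z as a share of 90 degrees, from -1 to 1. A call has exactly 5 rows; each row is the pose to reach, as a shift and turn from the pose commanded when the call began, along the tool's axes at that moment; what a row does not reach only later rows make up. A row lasts 1/12 s, in which the tool goes at most 41.7 mm and 7.16 degrees, less where a joint would pass 70% of its speed; a pose out of reach is approached as far as the arm can. A call with a number of a shift or a turn outside -1 to 1 is refused whole. A call with a gripper value outside its range is refused whole. "gripper" is the opening, from 0 (shut) to 1 (fully open), set as the call begins (left out, the last holds). The fingers move at their own pace and stop on an object; the grip force is fixed at half the most. Time passes only in rows, so rows that repeat a pose let the fingers close, or fill a call up. It gives the time, the measured TCP pose, the force, the opening and the grip force at its end, in the units of the state.
- ctrl.get_obs(): the state, without advancing time (a new reading comes with each control period).
- ctrl.snapshot(name): name is "scene" or "side" or "wrist"; returns a dict with "color" (480x640x3 uint8, red, green, blue), "vertical_fov" (degrees; the focal length in pixels is half the picture's height over the tangent of half this angle, whatever the lens; pixels are square), "cx", "cy" (the principal point, pixels), "rvec" (rotation vector, rad) and "tvec" (3), from world to camera coordinates, as OpenCV has them. Camera axes: x right, y down, z forward; pixel columns grow to the right and rows downward; lengths in m; the calibration is good to about 2 mm. A picture is of the moment at which its call begins. There is no depth.
- ctrl.close_job(): hands the job in; it is judged then, once.
Trained networks look in a picture, given as the dict that the camera call returned (one of the last four; its "shot" number tells which), for a name from the list of things; names that differ only in an ending like _2 or _b are one class to them, and where a whole thing is asked for, a point or a joint stands for the part that bears it (a point fixed in the world has none). Each returns a list of dicts, best first, with "conf" (0 to 1); they miss things now and then, are a little off and sometimes report something else, mostly with a low value. They report only what shows in the picture. A call takes as long as a camera call. They do not tell look-alikes from the thing itself.
- ctrl.boxes_of(picture, thing): "xy" ([column, row] as shares, 0 to 1, of the picture: columns of its width, rows of its height, amid what is visible of it).
- ctrl.cut_out(picture, thing): "pixels" (480x640 bool, what is visible of it) and "xy" ([column, row] as shares, 0 to 1, of the picture: columns of its width, rows of its height, amid what is visible of it).
The state is a dict: "clock": time; "joint_pos": joint angles; "qvel": joint speeds; "tau": joint torques, N m; "tool_pos": TCP position; "orientation": TCP orientation; "force": force on the tool from outside, world axes, zero at the start; "moment": the same for the moment, N m; "opening": finger opening in m; "gripper_force": force on a finger pad.
Only numpy, scipy, OpenCV 4.12 (cv2) and the standard library are available. Lean on these libraries where they do the work, as an engineer would, in place of code of your own. Each camera call takes 0.05 s, during which the arm holds its last target. There are 200 camera calls.

## Working session

There is one attempt and no reset: what is moved stays moved. The work goes in short steps, Python scripts to look and compute and a tool call to move; the robot and the scene stay as the last step left them, time stands still between calls to the robot, and variables do not carry over. Pictures are saved under pics/ and viewed, at most 10 in all, crops included, and the job is handed in when it is done.

Besides the shell and the picture viewer there is one more tool, called after "Call:" as a command line: name --argument value ..., lists and objects as JSON in quotes. send_rows: Moves the arm, as the interface text tells. Shift numbers are shares of 800 mm and turn numbers shares of 90 degrees, none past 1 either way. Its arguments: {"type":"object","properties":{"deltas":{"type":"array","items":{"type":"array"}},"gripper":{"type":"number"}},"required":["deltas"]}

```bash
mkdir -p pics; ls; cat > h.py <<'E'
import numpy as np, cv2
from plant import ctrl
from scipy.spatial.transform import Rotation as R
def cam(p):
    f=240/np.tan(np.radians(p["vertical_fov"])/2)
    K=np.array([[f,0,p["cx"]],[0,f,p["cy"]],[0,0,1.]])
    return K,cv2.Rodrigues(np.array(p["rvec"],float))[0],np.array(p["tvec"],float).reshape(3)
def unproj(p,uv,z):
    K,Rm,t=cam(p); d=Rm.T@np.linalg.inv(K)@np.array([uv[0],uv[1],1.]); c=-Rm.T@t
    return c+d*(z-c[2])/d[2]
def proj(p,X):
    K,Rm,t=cam(p); q=(Rm@np.atleast_2d(X).T).T+t; q=q@K.T
    return q[:,:2]/q[:,2:]
def save(p,n,crop=None,s=1):
    im=p["color"][:,:,::-1]
    if crop: im=im[crop[1]:crop[3],crop[0]:crop[2]]
    cv2.imwrite("pics/"+n,cv2.resize(im,None,fx=s,fy=s,interpolation=cv2.INTER_CUBIC))
E
python3 - <<'E'
from h import *
o=ctrl.get_obs(); print({k:np.round(o[k],3) for k in o})
P={}
for n in("scene","side"):
    p=ctrl.snapshot(n);P[n]=p;save(p,n+"0.png");K,Rm,t=cam(p);print(n,-Rm.T@t,K[0,0],p["cx"],p["cy"],[k for k in p])
    for th in("stop_handle","park_block","rack","clamp_bar","shaker"):
        for b in ctrl.boxes_of(p,th)[:4]:
            print(th,round(b["conf"],2),np.round(np.array(b["xy"])*[640,480],1))
E
```

```text
pics
{'clock': np.float64(0.0), 'joint_pos': array([ 8.6865e+01,  2.0591e+01,  6.3300e-01, -1.9000e-02, -7.0137e+01,
       -1.6509e+01]), 'qvel': array([ 0.032,  0.056, -0.002,  0.173, -0.002, -0.067]), 'tau': array([ 3.0000e-03, -5.8271e+01,  2.9306e+01,  6.9970e+00,  7.0000e-03,
       -0.0000e+00]), 'tool_pos': array([0.227, 0.635, 0.291]), 'orientation': array([ 1.79905e+02, -1.00000e-02, -1.96500e+01]), 'force': array([ 0.914, -0.902,  0.674]), 'moment': array([ 0.015,  0.048, -0.005]), 'gripper_force': np.float64(0.0), 'opening': np.float64(0.088)}
scene [ 1.00249854 -0.87441251  1.0228849 ] 613.8923057957662 323.80281702240455 239.683733647102 ['color', 'vertical_fov', 'cx', 'cy', 'rvec', 'tvec', 'shot']
stop_handle 0.54 [346.1 193.1]
park_block 0.85 [345.5 212.4]
park_block 0.15 [359.9 263.1]
rack 0.98 [149.9 340.8]
rack 0.82 [358.6 261.4]
rack 0.8 [386.1 180.6]
rack 0.17 [407.2 273.7]
clamp_bar 0.62 [406.2 272.3]
shaker 0.84 [334.6 295.4]
shaker 0.23 [214.9 384.8]
side [0.15219781 1.3706195  0.83987097] 586.9877330111979 316.88168288361334 247.92531357095905 ['color', 'vertical_fov', 'cx', 'cy', 'rvec', 'tvec', 'shot']
stop_handle 0.64 [320.2 321.2]
park_block 0.88 [316.7 332.3]
park_block 0.31 [317.2 319.8]
rack 0.94 [281.6 226.8]
rack 0.61 [438.7 239.7]
rack 0.61 [273.5 379. ]
clamp_bar 0.79 [240.  224.1]
shaker 0.63 [302.4 255.8]
```

View pics/scene0.png

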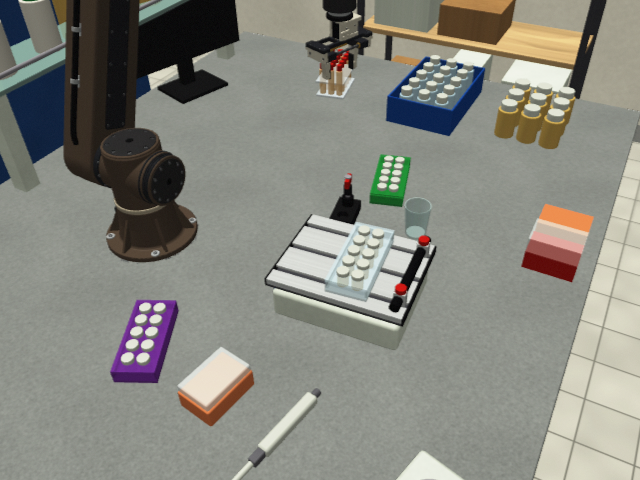

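View pics/side0.png

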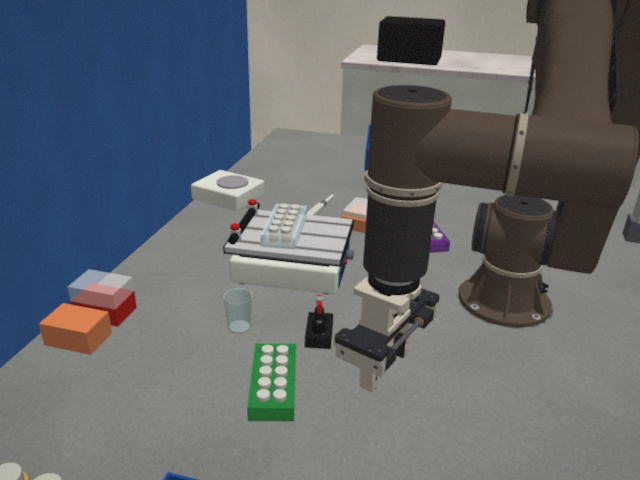

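Racks: the purple one (149,340) and green one (390,180) are look-alikes. The clear one on the platform (358,261) fits the description. The red-handled stop is at (346,193) in its black block, left of the shaker. I'll confirm this in an enlarged crop.

```bash
python3 - <<'E'
from h import *
p=ctrl.snapshot("scene");save(p,"crop1.png",(260,165,450,345),3.3)
q=ctrl.snapshot("side")
for n,pp in(("scene",p),("side",q)):
  for th in("stop_handle","stop","park_block","rack","clamp_bar"):
    for b in ctrl.cut_out(pp,th)[:3]:
        m=b["pixels"];ys,xs=np.nonzero(m)
        if len(xs)<5: continue
        r=cv2.minAreaRect(np.stack([xs,ys],1).astype(np.float32))
        print(n,th,round(b["conf"],2),len(xs),np.round(np.array(b["xy"])*[640,480],1),xs.min(),xs.max(),ys.min(),ys.max(),np.round(cv2.boxPoints(r)).astype(int).tolist())
# red handle pixels
for n,pp in(("scene",p),("side",q)):
    c=pp["color"].astype(int);m=(c[...,0]>110)&(c[...,1]<70)&(c[...,2]<70)
    k,l,s,ce=cv2.connectedComponentsWithStats(m.astype(np.uint8))
    for i in range(1,k):
        if s[i,4]>12: print(n,s[i],np.round(ce[i],1))
E
```

```text
scene stop_handle 0.87 253 [348.1 192.9] 342 352 173 206 [[342, 173], [352, 173], [352, 206], [342, 206]]
scene stop 0.81 325 [345.2 190.4] 341 353 173 206 [[341, 173], [353, 173], [353, 206], [341, 206]]
scene park_block 0.62 563 [345.8 212.7] 329 360 197 224 [[328, 220], [332, 195], [362, 200], [357, 225]]
scene rack 0.95 3998 [146. 339.] 110 178 299 382 [[107, 379], [134, 288], [181, 301], [154, 393]]
scene rack 0.91 1612 [389.  178.9] 369 409 155 205 [[367, 202], [379, 151], [412, 158], [400, 209]]
scene rack 0.83 3458 [357.4 264.8] 324 393 222 301 [[320, 288], [356, 212], [399, 233], [363, 308]]
scene clamp_bar 0.84 973 [406.3 274.8] 389 430 235 311 [[385, 308], [417, 232], [433, 238], [401, 314]]
side stop_handle 0.85 349 [318.6 319.8] 312 325 296 334 [[311, 333], [316, 295], [328, 297], [324, 335]]
side stop 0.75 373 [317.6 316.6] 312 325 295 333 [[312, 295], [325, 295], [325, 333], [312, 333]]
side stop 0.37 1563 [283.  225.8] 261 305 203 248 [[257, 243], [276, 195], [309, 208], [290, 256]]
side park_block 0.81 686 [318.7 330.6] 304 332 312 348 [[303, 346], [306, 311], [333, 
[... 214 characters left out ...]
]
side rack 0.57 398 [438.9 239.9] 430 449 223 251 [[430, 223], [449, 223], [449, 251], [430, 251]]
side clamp_bar 0.94 577 [237.7 220.8] 228 259 198 243 [[222, 237], [249, 194], [263, 203], [235, 246]]
scene [337  50  12  21  67] [342.3  59.6]
scene [330  60   6   5  15] [332.3  62.1]
scene [345 179   5   4  19] [346.9 180.4]
scene [419 236  11   8  66] [423.9 239.1]
scene [395 283  12   9  80] [400.7 287.5]
scene [180 373  74  53 785] [220.  402.6]
side [248 200   8   5  32] [252.  201.7]
side [231 224   9   6  41] [235.1 226.2]
side [112 292  24  34 380] [125.1 308.2]
side [ 71 301  35   8  38] [ 88.1 304.2]
side [317 301   5  11  43] [319.2 305.9]
side [108 311   4  14  17] [109.4 317.6]
```

View pics/crop1.png

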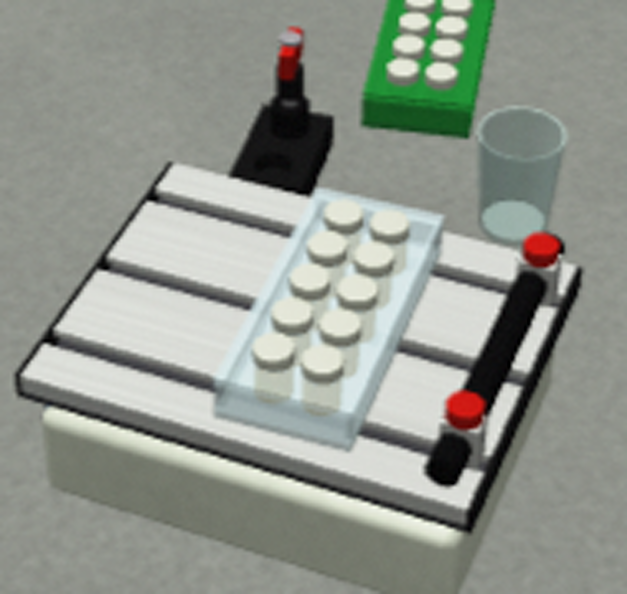

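The clear-walled rack with white caps is on the platform (crop 330,310). The stop in the black block is at crop (290,60), or px (348,183). Next I'll fit the poses.

```bash
python3 - <<'E'
from h import *
from scipy.optimize import least_squares
p=ctrl.snapshot("scene");q=ctrl.snapshot("side")
px=lambda u,v:[260+u/3.3,165+v/3.3]
obs=np.array([px(22,378),px(170,163),px(582,268),px(472,512)])
L=np.array([[-.15,-.12,0],[-.15,.12,0],[.15,.12,0],[.15,-.12,0]])
T=lambda s,X:np.c_[s[0]+np.cos(s[2])*X[:,0]-np.sin(s[2])*X[:,1],s[1]+np.sin(s[2])*X[:,0]+np.cos(s[2])*X[:,1],.12+X[:,2]]
r=least_squares(lambda s:(proj(p,T(s,L))-obs).ravel(),[.6,0,0]);s=r.x
print("deck",s[:2],np.degrees(s[2]),np.round(r.fun,1))
inv=lambda X:(np.array([[np.cos(s[2]),np.sin(s[2])],[-np.sin(s[2]),np.cos(s[2])]])@(X[:2]-s[:2]))*1000
for n,pp,uvs in(("scene",p,[(423.9,239.1),(400.7,287.5)]),("side",q,[(252,201.7),(235.1,226.2)])):
    for uv in uvs: print("knob",n,np.round(inv(unproj(pp,uv,.163)),1))
for uv in[px(215,385),px(350,440),px(440,215),px(320,190)]: print("rack top corner",np.round(inv(unproj(p,uv,.154)),1))
# stop
A=[]
for pp,uv in((p,px(289,53)),(q,(319.2,306.))):
    K,Rm,t=cam(pp);A.append(K@np.c_[Rm,t])
X=cv2.triangulatePoints(A[0],A[1],np.array(px(289,53)),np.array([319.2,306.]));X=(X[:3]/X[3]).ravel();print("stop",X)
print(unproj(p,px(289,53),.104),unproj(q,(319.2,306),.104))
o=ctrl.get_obs();print(o["tool_pos"])
w=ctrl.snapshot("wrist");K,Rm,t=cam(w);T0=R.from_euler("xyz",o["orientation"],degrees=True).as_matrix()
print("cam in tool",T0.T@(-Rm.T@t-o["tool_pos"]),"axis",T0.T@Rm.T[:,2],K[0,0],proj(w,X))
E
```

```text
deck [0.58054434 0.01542348] 5.00297529691031 [-0.   0.4  1.2  0.4 -0.9 -0.6 -0.2 -0. ]
knob scene [130.4  81.9]
knob scene [129.2 -77.6]
knob side [122.1 -71.1]
knob side [122.2  87.8]
rack top corner [ -19.2 -110.1]
rack top corner [  73.4 -122.9]
rack top corner [57.1 96.9]
rack top corner [-27.2  91.9]
stop [0.41765309 0.31073524 0.09924492]
[0.42249916 0.30487882 0.104     ] [0.41423786 0.31645475 0.104     ]
[0.22689972 0.6357145  0.292169  ]
cam in tool [ 0.07891507 -0.00051566 -0.09336957] axis [-2.91950122e-01 -2.29564199e-04  9.56433518e-01] 428.3300044994972 [[ 815.32418154 -329.91917225]]
```

Call:
send_rows --deltas '[[[0.361, 0.3025, 0.0], 0.782], [[0.361, 0.3025, 0.0], 0.782], [[0.361, 0.3025, 0.0], 0.782], [[0.361, 0.3025, 0.0], 0.782], [[0.361, 0.3025, 0.0], 0.782]]' --gripper 1.0

```text
clock: 1.77
tool_pos: [0.3329, 0.4542, 0.2923]
orientation: [-180.0, 0.0, -55.8]
force: [2.0, 0.6, -0.5]
opening: 0.0875
gripper_force: 0.0
```

```bash
cat >> h.py <<'E'
def go(x,y,z,yaw):
    o=ctrl.get_obs(); M=R.from_euler("xyz",o["orientation"],degrees=True).as_matrix()
    d=M.T@(np.array([x,y,z])-o["tool_pos"]); dy=(yaw-o["orientation"][2]+180)%360-180
    print("shares",np.round(d/.8,4),"turn",round(-dy/90,4),"rows",round(np.linalg.norm(d)/.0417,1),round(abs(dy)/7.16,1))
E
python3 -c "
from h import *
go(.418,.311,.27,-90)"
```

```text
shares [0.2079 0.0127 0.0278] turn 0.3803 rows 4.0 4.8
```

Call:
send_rows --deltas '[[[0.208, 0.0127, 0.0278], 0.38], [[0.208, 0.0127, 0.0278], 0.38], [[0.208, 0.0127, 0.0278], 0.38], [[0.208, 0.0127, 0.0278], 0.38], [[0.208, 0.0127, 0.0278], 0.38]]'

```text
clock: 2.18
tool_pos: [0.4198, 0.3079, 0.2692]
orientation: [179.9, -0.1, -90.2]
force: [-0.2, -0.3, -0.4]
opening: 0.0878
gripper_force: 0.0
```

```bash
python3 - <<'E'
from h import *
o=ctrl.get_obs();print(o["tool_pos"],o["orientation"],o["force"])
w=ctrl.snapshot("wrist");np.save("w.npy",w,allow_pickle=True);save(w,"w1.png")
c=w["color"].astype(int);m=(c[...,0]>90)&(c[...,1]<.5*c[...,0])&(c[...,2]<.5*c[...,0])
k,l,s,ce=cv2.connectedComponentsWithStats(m.astype(np.uint8))
for i in range(1,k):
    if s[i,4]>40:
        ys,xs=np.nonzero(l==i);r=cv2.minAreaRect(np.stack([xs,ys],1).astype(np.float32))
        print(s[i],ce[i],r,unproj(w,ce[i],.116))
for b in ctrl.cut_out(w,"stop_handle")[:2]+ctrl.cut_out(w,"park_block")[:1]: print(b["conf"],np.array(b["xy"])*[640,480])
E
```

```text
[0.4197505  0.30786377 0.26919021] [ 1.79934283e+02 -9.66430626e-02 -9.02489253e+01] [-0.17678696 -0.30760794 -0.42853362]
[310 210  26  32 562] [321.77580071 225.09964413] ((321.5294494628906, 226.11764526367188), (29.589345932006836, 21.82820701599121), 75.96376037597656) [0.4222679  0.29291048 0.116     ]
[323 259  21  21 273] [333.45787546 270.65201465] ((333.35845947265625, 269.7547302246094), (17.0327091217041, 19.505197525024414), 74.05460357666016) [0.41532067 0.32178251 0.116     ]
0.79 [326.592 235.584]
0.72 [316.672 172.08 ]
```

View pics/w1.png

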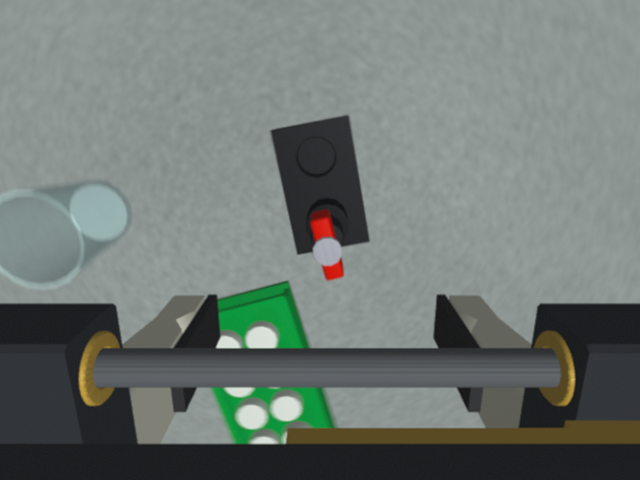

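The wrist view shows the handle lying from (320,213) to (336,279), with a grey disc at its middle (327,252). The block's long axis is tilted about 10°, and the green rack is well clear of it.

```bash
python3 - <<'E'
from h import *
w=np.load("w.npy",allow_pickle=True).item()
c=w["color"].astype(int);m=(c[...,0]>90)&(c[...,1]<.5*c[...,0])&(c[...,2]<.5*c[...,0])
d=(abs(c-c[252,327]).max(2)<25);k,l,s,ce=cv2.connectedComponentsWithStats(d.astype(np.uint8));i=l[252,327];print("disc",s[i],ce[i])
C=unproj(w,ce[i],.116);print("centre",C)
for v in list(range(212,238,3))+list(range(262,280,3)):
    xs=np.nonzero(m[v,300:350])[0]+300
    if len(xs): a,b=unproj(w,(xs.min()-.5,v),.116),unproj(w,(xs.max()+.5,v),.116);print(v,xs.min(),xs.max(),np.round(a[:2],4),np.round(b[:2],4),c[v,(xs.min()+xs.max())//2])
bl=[unproj(w,u,.03) for u in((272,129),(349,116),(369,241),(297,254))];print("block",np.round(bl,3).tolist())
E
```

```text
disc [314 239  29  26 599] [327.15025042 251.54924875]
centre [0.41914171 0.30944212 0.116     ]
212 317 329 [0.4253 0.2849] [0.4177 0.285 ] [97 21 19]
215 312 329 [0.4283 0.2867] [0.4177 0.2868] [96 19 15]
218 312 330 [0.4283 0.2886] [0.4171 0.2886] [145  22  16]
221 310 331 [0.4295 0.2904] [0.4165 0.2904] [207  36  27]
224 310 332 [0.4296 0.2922] [0.4159 0.2923] [214  36  24]
227 311 333 [0.429 0.294] [0.4153 0.2941] [214  36  26]
230 312 333 [0.4284 0.2959] [0.4153 0.296 ] [212  34  19]
233 313 334 [0.4278 0.2978] [0.4147 0.2978] [212  31  18]
236 313 335 [0.4279 0.2996] [0.4141 0.2997] [176  57  56]
262 338 341 [0.4129 0.3162] [0.4104 0.3162] [194  28  20]
265 332 341 [0.4165 0.3181] [0.4104 0.3181] [211  28  17]
268 323 342 [0.422 0.32 ] [0.4098 0.3201] [209  29  17]
271 324 342 [0.4214 0.322 ] [0.4098 0.322 ] [208  25  16]
274 325 343 [0.4208 0.3239] [0.4091 0.324 ] [208  29  16]
277 326 339 [0.4202 0.3259] [0.4116 0.326 ] [204  23   9]
block [[0.46, 0.24, 0.03], [0.402, 0.231, 0.03], [0.385, 0.328, 0.03], [0.444, 0.339, 0.03]]
```

Call:
send_rows --deltas '[[[0.0, 0.001, 0.03], -0.076], [[-0.001, 0.001, 0.06], -0.152], [[-0.001, 0.001, 0.09], -0.152], [[-0.001, 0.001, 0.12], -0.152], [[-0.001, 0.001, 0.139], -0.152]]'

```text
clock: 2.75
tool_pos: [0.4164, 0.3149, 0.1567]
orientation: [179.9, -0.0, -75.6]
force: [0.1, -0.7, 0.0]
opening: 0.0877
gripper_force: 0.0
```

Call:
send_rows --deltas '[[[0, 0, 0], 0], [[0, 0, 0], 0], [[0, 0, 0], 0], [[0, 0, 0], 0], [[0, 0, 0], 0]]' --gripper 0.0

```text
clock: 3.17
tool_pos: [0.4178, 0.3148, 0.16]
orientation: [-179.9, 0.1, -75.9]
force: [0.3, 1.1, 0.1]
opening: 0.0597
gripper_force: 0.0
```

Call:
send_rows --deltas '[[[0.0065, 0, 0], 0], [[0.0065, 0, 0], 0], [[0.0065, 0, 0], 0], [[0.0065, 0, 0], 0], [[0.0065, 0, 0], 0]]' --gripper 0.0

```text
clock: 3.58
tool_pos: [0.4189, 0.3089, 0.1589]
orientation: [-180.0, 0.0, -76.0]
force: [0.4, 0.1, -0.9]
opening: 0.0266
gripper_force: 0.0
```

Call:
send_rows --deltas '[[[0, 0, 0], 0], [[0, 0, 0], 0], [[0, 0, 0], 0], [[0, 0, 0], 0], [[0, 0, 0], 0]]' --gripper 0.0

```text
clock: 4.0
tool_pos: [0.4188, 0.309, 0.1587]
orientation: [180.0, -0.0, -76.0]
force: [0.4, -1.0, 0.5]
opening: 0.0117
gripper_force: 30.0
```

Call:
send_rows --deltas '[[[0, 0, 0], 0], [[0, 0, 0], 0], [[0, 0, 0], 0], [[0, 0, 0], 0], [[0, 0, 0], 0]]' --gripper 0.0

```text
clock: 4.42
tool_pos: [0.4188, 0.3089, 0.1587]
orientation: [-180.0, 0.0, -76.0]
force: [-0.2, 1.0, -0.3]
opening: 0.0117
gripper_force: 30.0
```

Call:
send_rows --deltas '[[[0, 0, -0.02], 0], [[0, 0, -0.05], 0], [[0, 0, -0.1], 0], [[0, 0, -0.15], 0], [[0, 0, -0.1875], 0]]'

```text
clock: 4.83
tool_pos: [0.419, 0.309, 0.3119]
orientation: [-179.9, 0.1, -76.0]
force: [0.4, 0.9, -1.0]
opening: 0.0116
gripper_force: 30.0
```

```bash
python3 -c "
from h import *
o=ctrl.get_obs();print(o['tool_pos'],o['force'],o['opening'])
go(.4958,.008,.308,-85)"
```

```text
[0.41899778 0.30899338 0.31185833] [ 0.40344902  0.85666815 -1.01950443] 0.011623564590057383
shares [ 0.3883 -0.0018  0.0045] turn 0.1005 rows 7.4 1.3
```

Call:
send_rows --deltas '[[[0.03, 0, 0], 0], [[0.075, 0, 0], 0], [[0.12, 0, 0], 0], [[0.165, 0, 0], 0], [[0.21, 0, 0], 0]]'

```text
clock: 5.25
tool_pos: [0.4592, 0.1444, 0.3087]
orientation: [180.0, 0.0, -75.9]
force: [0.4, 0.8, -1.2]
opening: 0.0115
gripper_force: 30.0
```

Call:
send_rows --deltas '[[[0.045, 0, 0.001], 0], [[0.09, -0.001, 0.002], 0.03], [[0.13, -0.002, 0.004], 0.06], [[0.165, -0.002, 0.0045], 0.1], [[0.178, -0.002, 0.0045], 0.1]]'

```text
clock: 5.67
tool_pos: [0.4955, 0.0053, 0.3047]
orientation: [179.9, -0.0, -85.3]
force: [0.0, 0.1, -1.3]
opening: 0.0116
gripper_force: 30.0
```

Call:
send_rows --deltas '[[[0, 0, 0], 0], [[0, 0, 0], 0], [[0, 0, 0], 0], [[0, 0, 0], 0], [[0, 0, 0], 0]]'

```text
clock: 6.08
tool_pos: [0.4954, 0.0091, 0.3052]
orientation: [-180.0, 0.0, -84.9]
force: [-0.5, -0.1, -2.1]
opening: 0.0116
gripper_force: 30.0
```

```bash
python3 - <<'E'
from h import *
o=ctrl.get_obs();print(o["tool_pos"],o["orientation"],o["force"])
w=ctrl.snapshot("wrist");np.save("w.npy",w,allow_pickle=True)
a=ctrl.snapshot("side");b=ctrl.snapshot("scene")
X=np.array([*o["tool_pos"][:2],o["tool_pos"][2]-.1367]);ims=[]
for p in(b,a):
    u,v=proj(p,X)[0].astype(int);print(u,v)
    im=p["color"][max(0,v-30):v+15,u-30:u+30,::-1];ims.append(cv2.resize(im,(400,300),interpolation=cv2.INTER_CUBIC))
W=cv2.resize(w["color"][:,:,::-1],None,fx=.45,fy=.45)
W=cv2.copyMakeBorder(W,0,0,0,800-W.shape[1],cv2.BORDER_CONSTANT)
cv2.imwrite("pics/m1.png",np.vstack([np.hstack(ims),W]))
E
```

```text
[0.49543357 0.0090782  0.30515565] [-1.79996845e+02  8.02346184e-03 -8.48775609e+01] [-0.46266558 -0.12488462 -2.11711366]
317 235
320 218
```

View pics/m1.png

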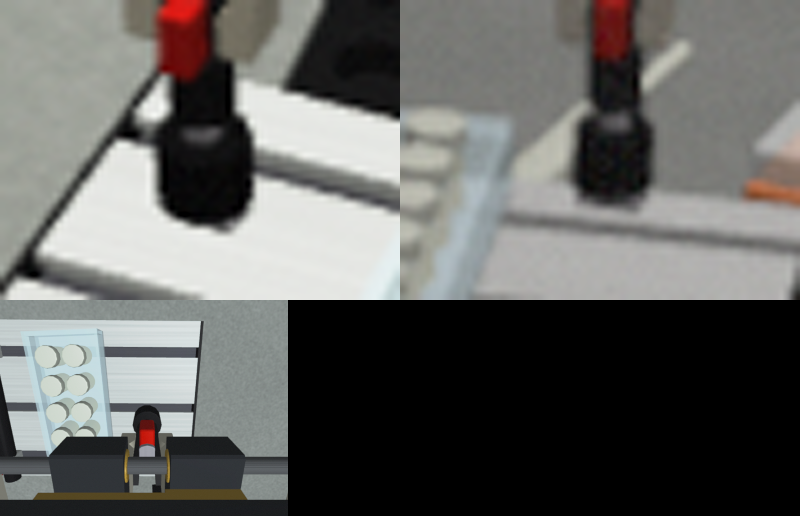

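The wrist view shows the middle slot as a dark band around full-resolution row 233, columns 240–290 and 360–430. I'll extract its edges and the rack's near edge.

```bash
python3 - <<'E'
from h import *
w=np.load("w.npy",allow_pickle=True).item();g=w["color"].astype(int).sum(2)/3
for c in(250,280,370,425): print(c,g[215:262,c].astype(int).tolist())
for c in(250,280,370,425): print(c,g[95:130,c].astype(int).tolist())
E
```

```text
250 [210, 209, 207, 204, 204, 206, 207, 206, 205, 205, 207, 207, 209, 198, 136, 86, 78, 79, 82, 81, 80, 80, 81, 81, 81, 80, 80, 82, 82, 80, 83, 88, 96, 134, 201, 214, 208, 205, 206, 206, 207, 207, 205, 204, 205, 204, 203]
280 [211, 210, 208, 204, 203, 205, 208, 207, 205, 205, 206, 207, 208, 197, 137, 87, 79, 81, 81, 82, 80, 81, 82, 82, 82, 82, 81, 81, 82, 82, 81, 87, 94, 122, 182, 210, 212, 209, 206, 207, 208, 208, 207, 206, 205, 205, 205]
370 [214, 215, 214, 213, 211, 210, 210, 210, 209, 210, 211, 212, 213, 215, 202, 128, 85, 84, 84, 83, 84, 85, 86, 87, 86, 86, 85, 85, 85, 84, 85, 86, 89, 100, 148, 207, 218, 217, 214, 211, 211, 210, 209, 211, 210, 211, 211]
425 [218, 217, 217, 217, 216, 215, 214, 214, 213, 212, 214, 216, 215, 217, 208, 145, 90, 79, 79, 78, 76, 69, 68, 69, 67, 61, 56, 51, 51, 51, 51, 46, 59, 87, 122, 185, 218, 221, 218, 213, 212, 211, 211, 211, 212, 213, 212]
250 [212, 211, 207, 206, 206, 208, 209, 205, 175, 110, 79, 81, 84, 85, 85, 83, 82, 84, 84, 84, 83, 83, 83, 83, 82, 80, 80, 82, 81, 81, 80, 115, 182, 214, 214]
280 [214, 212, 210, 208, 208, 210, 211, 212, 198, 125, 82, 82, 83, 84, 85, 84, 84, 83, 84, 85, 84, 83, 85, 85, 83, 81, 83, 83, 83, 81, 80, 102, 163, 212, 217]
370 [219, 218, 217, 215, 215, 216, 219, 218, 212, 167, 107, 85, 83, 86, 88, 87, 88, 89, 89, 87, 87, 88, 87, 88, 88, 86, 84, 86, 87, 85, 85, 86, 119, 189, 221]
425 [221, 220, 220, 219, 220, 220, 220, 221, 221, 208, 132, 85, 86, 88, 89, 89, 89, 88, 89, 88, 88, 90, 90, 89, 89, 87, 86, 87, 88, 88, 87, 85, 106, 169, 219]
```

```bash
python3 - <<'E'
from h import *
w=np.load("w.npy",allow_pickle=True).item()
P=np.array([unproj(w,(c,r),.12) for c,r in((250,238.6),(280,238.8),(370,239.6),(425,239.9))])
Q=np.array([unproj(w,(c,r),.12) for c,r in((250,(103.6+126.1)/2),(280,(104.1+126.4)/2),(370,(104.7+127.4)/2),(425,(105+127.7)/2))])
for A in(P,Q):
    k=np.polyfit(A[:,0],A[:,1],1);print("slot yaw",np.degrees(np.arctan(k[0])),"y at .4954:",np.polyval(k,.4954),A[:,:2].round(4).tolist())
print("end",unproj(w,(442,240),.12))
g=w["color"].astype(int)
print([g[200,x].tolist() for x in range(190,260,3)])
E
```

```text
slot yaw 4.652550449094437 y at .4954: 0.01256191817681115 [[0.5468, 0.0167], [0.5266, 0.0151], [0.4658, 0.0102], [0.4286, 0.0071]]
slot yaw 4.646036730137712 y at .4954: -0.06798269297043238 [[0.5498, -0.0636], [0.5312, -0.065], [0.4753, -0.0696], [0.4411, -0.0724]]
end [0.41708181 0.0061328  0.12      ]
[[214, 220, 213], [155, 163, 155], [131, 141, 136], [195, 218, 223], [196, 219, 225], [196, 219, 225], [195, 219, 225], [197, 219, 226], [196, 219, 226], [196, 221, 225], [195, 221, 225], [196, 222, 226], [196, 222, 226], [172, 197, 204], [155, 176, 183], [155, 176, 183], [155, 174, 181], [169, 181, 183], [196, 205, 205], [197, 206, 206], [196, 206, 206], [196, 205, 206], [197, 205, 206], [196, 205, 206]]
```

Call:
send_rows --deltas '[[[-0.0044, 0, 0.006], -0.075], [[-0.0044, 0, 0.012], -0.15], [[-0.0044, 0, 0.018], -0.225], [[-0.0044, 0, 0.024], -0.3], [[-0.0044, 0, 0.03], -0.375]]'

```text
clock: 6.65
tool_pos: [0.4952, 0.0121, 0.2809]
orientation: [-180.0, -0.0, -50.8]
force: [0.3, -0.4, -1.4]
opening: 0.0111
gripper_force: 30.0
```

Call:
send_rows --deltas '[[[0, 0, 0.008], -0.06], [[0, 0, 0.016], -0.125], [[0, 0, 0.022], -0.125], [[0, 0, 0.024], -0.125], [[0, 0, 0.025], -0.125]]'

```text
clock: 7.07
tool_pos: [0.4952, 0.0118, 0.2609]
orientation: [180.0, 0.0, -40.1]
force: [1.1, 0.3, -1.4]
opening: 0.0118
gripper_force: 30.0
```

Call:
send_rows --deltas '[[[0, 0, 0.001], 0], [[0, 0, 0.002], 0], [[0, 0, 0.003], 0], [[0, 0, 0.003], 0], [[0, 0, 0.003], 0]]'

```text
clock: 7.48
tool_pos: [0.4953, 0.0117, 0.2588]
orientation: [-180.0, -0.0, -40.0]
force: [-0.1, 0.1, -0.3]
opening: 0.0113
gripper_force: 30.0
```

Call:
send_rows --deltas '[[[-0.0006, -0.0008, 0.001], 0], [[-0.0006, -0.0008, 0.0015], 0], [[-0.0006, -0.0008, 0.002], 0], [[-0.0006, -0.0008, 0.0025], 0], [[-0.0006, -0.0008, 0.0025], 0]]'

```text
clock: 7.9
tool_pos: [0.4953, 0.0125, 0.2567]
orientation: [180.0, -0.0, -40.0]
force: [-0.2, -0.0, -2.0]
opening: 0.0121
gripper_force: 30.0
```

Call:
send_rows --deltas '[[[0, 0, 0.0005], 0], [[0, 0, 0.001], 0], [[0, 0, 0.001], 0], [[0, 0, 0.001], 0], [[0, 0, 0.001], 0]]'

```text
clock: 8.32
tool_pos: [0.4955, 0.0125, 0.2565]
orientation: [-180.0, -0.0, -40.0]
force: [-2.5, 0.6, 5.4]
opening: 0.0117
gripper_force: 30.0
```

Call:
send_rows --deltas '[[[0, 0, 0.0005], 0.033], [[0, 0, 0.0005], 0.067], [[0, 0, 0.0005], 0.1], [[0, 0, 0.0005], 0.133], [[0, 0, 0.0005], 0.167]]'

```text
clock: 8.73
tool_pos: [0.4961, 0.0126, 0.2564]
orientation: [-179.9, -0.1, -55.1]
force: [0.3, -0.6, 5.0]
opening: 0.0119
gripper_force: 30.0
```

Call:
send_rows --deltas '[[[0, 0, 0], 0.033], [[0, 0, 0], 0.067], [[0, 0, 0], 0.1], [[0, 0, 0], 0.133], [[0, 0, 0], 0.167]]'

```text
clock: 9.15
tool_pos: [0.4964, 0.0126, 0.2563]
orientation: [-179.9, -0.0, -70.2]
force: [2.0, -0.5, 2.4]
opening: 0.0117
gripper_force: 30.0
```

Call:
send_rows --deltas '[[[0, 0, 0.0005], 0.033], [[0, 0, 0.0005], 0.067], [[0, 0, 0.0005], 0.1], [[0, 0, 0.0005], 0.133], [[0, 0, 0.0005], 0.167]]'

```text
clock: 9.57
tool_pos: [0.4957, 0.013, 0.255]
orientation: [-179.9, 0.1, -85.2]
force: [1.2, 2.7, -0.9]
opening: 0.0121
gripper_force: 30.0
```

Call:
send_rows --deltas '[[[0, 0, 0], 0.033], [[0, 0, 0], 0.067], [[0, 0, 0], 0.1], [[0, 0, 0], 0.133], [[0, 0, 0], 0.167]]'

```text
clock: 9.98
tool_pos: [0.4965, 0.0125, 0.2564]
orientation: [-179.8, 0.0, -100.2]
force: [-0.1, -0.4, 6.2]
opening: 0.0117
gripper_force: 30.0
```

Call:
send_rows --deltas '[[[0, 0, 0], -0.04], [[0, 0, 0], -0.08], [[0, 0, 0], -0.11], [[0, 0, 0], -0.14], [[0, 0, 0.001], -0.167]]'

```text
clock: 10.4
tool_pos: [0.4959, 0.0121, 0.2559]
orientation: [-179.9, -0.1, -84.9]
force: [-5.6, -1.0, 16.9]
opening: 0.0119
gripper_force: 30.0
```

Call:
send_rows --deltas '[[[0, 0, 0.001], 0], [[0, 0, 0.001], 0.01], [[0, 0, 0.001], 0.02], [[0, 0, 0.001], 0.02], [[0, 0, 0.001], 0.02]]'

```text
clock: 10.82
tool_pos: [0.4961, 0.0122, 0.2558]
orientation: [-179.8, -0.0, -86.8]
force: [-4.0, -1.3, 15.6]
opening: 0.0117
gripper_force: 30.0
```

Call:
send_rows --deltas '[[[-0.0005, 0, -0.0008], 0], [[-0.001, 0, -0.0008], 0], [[-0.001, 0, -0.0008], -0.02], [[-0.001, 0, -0.0008], -0.04], [[-0.001, 0, -0.0008], -0.06]]'

```text
clock: 11.23
tool_pos: [0.4957, 0.0126, 0.2558]
orientation: [-179.9, -0.1, -81.3]
force: [-3.1, -2.7, 12.2]
opening: 0.0119
gripper_force: 30.0
```

Call:
send_rows --deltas '[[[0, 0, 0], -0.02], [[0, 0, 0], -0.04], [[0, 0, 0], -0.06], [[0, 0, 0], -0.08], [[0, 0, 0], -0.1]]'

```text
clock: 11.65
tool_pos: [0.4951, 0.0133, 0.2539]
orientation: [180.0, 0.0, -72.4]
force: [-0.5, -1.0, -0.7]
opening: 0.0121
gripper_force: 30.0
```

Call:
send_rows --deltas '[[[0, 0, 0.001], 0], [[0, 0, 0.002], 0], [[0, 0, 0.003], 0], [[0, 0, 0.004], 0], [[0, 0, 0.005], 0]]'

```text
clock: 12.07
tool_pos: [0.4952, 0.0133, 0.25]
orientation: [180.0, 0.0, -72.5]
force: [0.7, 0.8, -1.7]
opening: 0.0119
gripper_force: 30.0
```

Call:
send_rows --deltas '[[[0.0014, -0.0061, 0], 0], [[0.0028, -0.0122, 0], 0], [[0.0042, -0.0183, 0], 0], [[0.0056, -0.0244, 0], 0], [[0.007, -0.0305, 0], 0]]'

```text
clock: 12.48
tool_pos: [0.5209, 0.0154, 0.2501]
orientation: [180.0, -0.0, -72.5]
force: [-0.0, 0.9, -1.9]
opening: 0.0121
gripper_force: 30.0
```

Call:
send_rows --deltas '[[[0.0008, -0.0037, 0], 0], [[0.0017, -0.0073, 0], 0], [[0.0025, -0.011, 0], 0], [[0.0033, -0.0146, 0], 0], [[0.0042, -0.0183, 0], 0]]'

```text
clock: 12.9
tool_pos: [0.5349, 0.0164, 0.25]
orientation: [179.9, 0.0, -72.5]
force: [-3.7, 0.6, -0.5]
opening: 0.0119
gripper_force: 30.0
```

Call:
send_rows --deltas '[[[0.0006, -0.0024, 0], 0], [[0.0011, -0.0049, 0], 0], [[0.0017, -0.0073, 0], 0], [[0.0022, -0.0098, 0], 0], [[0.0028, -0.0122, 0], 0]]'

```text
clock: 13.32
tool_pos: [0.545, 0.0173, 0.2498]
orientation: [180.0, 0.0, -72.5]
force: [-2.7, 1.1, -2.4]
opening: 0.0118
gripper_force: 30.0
```

Call:
send_rows --deltas '[[[0.0007, -0.003, 0], 0], [[0.0014, -0.0061, 0], 0], [[0.0021, -0.0091, 0], 0], [[0.0028, -0.0122, 0], 0], [[0.0035, -0.0153, 0], 0]]'

```text
clock: 13.73
tool_pos: [0.5579, 0.0183, 0.2501]
orientation: [180.0, -0.0, -72.5]
force: [-3.2, 0.1, -1.9]
opening: 0.0117
gripper_force: 30.0
```

Call:
send_rows --deltas '[[[0.0007, -0.003, 0], 0], [[0.0014, -0.0061, 0], 0], [[0.0021, -0.0091, 0], 0], [[0.0028, -0.0122, 0], 0], [[0.0035, -0.0153, 0], 0]]'

```text
clock: 14.15
tool_pos: [0.5704, 0.0194, 0.2501]
orientation: [180.0, 0.0, -72.5]
force: [-3.0, 0.5, -2.4]
opening: 0.0113
gripper_force: 30.0
```

```bash
python3 - <<'E'
from h import *
o=ctrl.get_obs();print(o["tool_pos"],o["orientation"],o["force"])
p=ctrl.snapshot("scene");save(p,"s2.png",(290,180,450,330),4)
E
```

```text
[0.57042492 0.01937904 0.25012546] [ 1.79995721e+02  5.34396562e-04 -7.24633024e+01] [-2.99894676  0.51513671 -2.3929432 ]
```

View pics/s2.png

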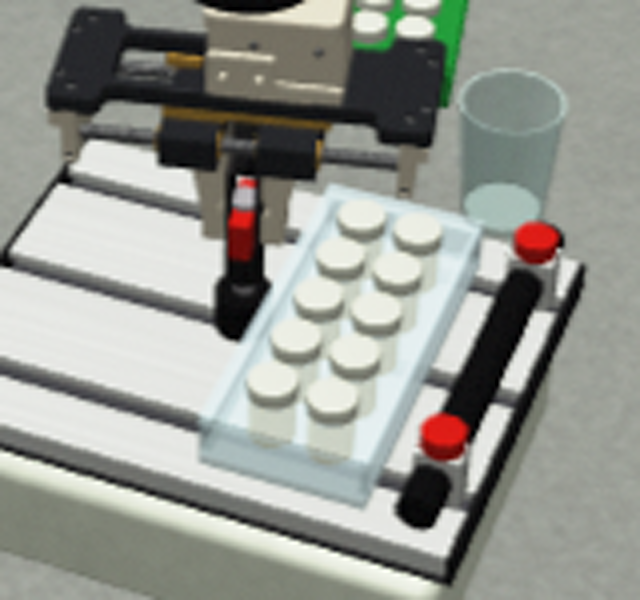

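The stop is upright in the middle slot and touching the rack at crop (262,305). The rack's far edge is still about 2 cm short of the bar, so I'll keep pushing.

Call:
send_rows --deltas '[[[0.0006, -0.0024, 0], 0], [[0.0011, -0.0049, 0], 0], [[0.0017, -0.0073, 0], 0], [[0.0022, -0.0098, 0], 0], [[0.0028, -0.0122, 0], 0]]'

```text
clock: 14.62
tool_pos: [0.5804, 0.0202, 0.2502]
orientation: [-180.0, -0.0, -72.5]
force: [-3.2, 0.8, -1.7]
opening: 0.0117
gripper_force: 30.0
```

Call:
send_rows --deltas '[[[0.0003, -0.0012, 0], 0], [[0.0006, -0.0024, 0], 0], [[0.0008, -0.0036, 0], 0], [[0.0011, -0.0049, 0], 0], [[0.0014, -0.0061, 0], 0]]'

```text
clock: 15.03
tool_pos: [0.5853, 0.0206, 0.2502]
orientation: [-180.0, -0.0, -72.5]
force: [-2.5, -0.1, -2.0]
opening: 0.0118
gripper_force: 30.0
```

Call:
send_rows --deltas '[[[0.0003, -0.0012, 0], 0], [[0.0006, -0.0024, 0], 0], [[0.0008, -0.0036, 0], 0], [[0.0011, -0.0049, 0], 0], [[0.0014, -0.0061, 0], 0]]'

```text
clock: 15.45
tool_pos: [0.5892, 0.0207, 0.2501]
orientation: [179.9, 0.0, -72.5]
force: [-10.1, 0.6, 2.9]
opening: 0.012
gripper_force: 30.0
```

Call:
send_rows --deltas '[[[0.0003, -0.0012, 0], 0], [[0.0006, -0.0024, 0], 0], [[0.0008, -0.0036, 0], 0], [[0.0011, -0.0049, 0], 0], [[0.0014, -0.0061, 0], 0]]'

```text
clock: 15.87
tool_pos: [0.5917, 0.0204, 0.2494]
orientation: [179.5, 0.0, -72.5]
force: [-16.9, 0.6, 6.4]
opening: 0.0124
gripper_force: 30.3
```

```bash
python3 - <<'E'
from h import *
p=ctrl.snapshot("scene");q=ctrl.snapshot("side")
a=cv2.resize(p["color"][190:310,325:435,::-1],(550,600),interpolation=cv2.INTER_CUBIC)
b=cv2.resize(q["color"][190:290,225:265+25,::-1],(250,385),interpolation=cv2.INTER_CUBIC);b=cv2.copyMakeBorder(b,0,215,0,0,cv2.BORDER_CONSTANT)
cv2.imwrite("pics/s3.png",np.hstack([a,b]))
E
```

```text
(no output)
```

View pics/s3.png

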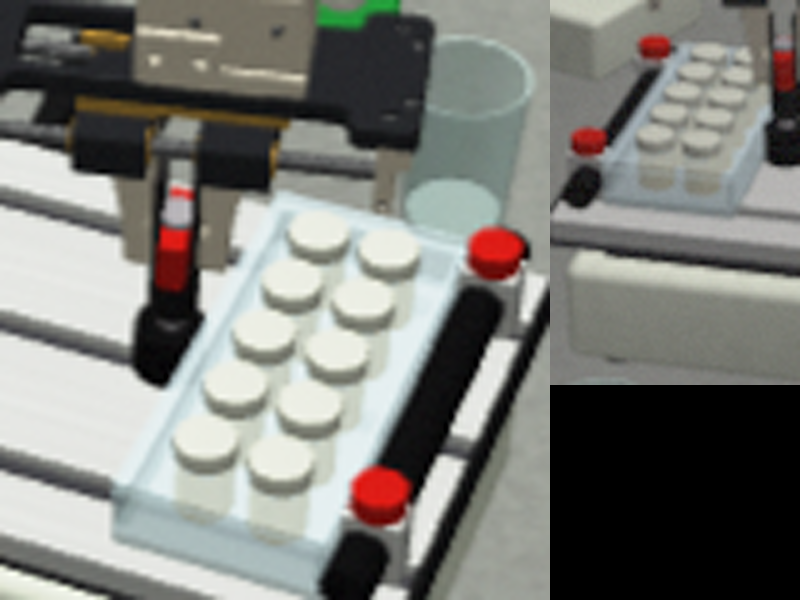

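The rack's far face now lies along the bar, with the handle leaning slightly forward at (175,230). I'll ease off and re-grip so the stop stands upright.

Call:
send_rows --deltas '[[[-0.0004, 0.0018, 0], 0], [[-0.0008, 0.0037, 0], 0], [[-0.0008, 0.0037, 0], 0], [[-0.0008, 0.0037, 0], 0], [[-0.0008, 0.0037, 0], 0]]'

```text
clock: 16.38
tool_pos: [0.5902, 0.0205, 0.2498]
orientation: [179.7, 0.0, -72.5]
force: [-10.4, -0.2, 2.5]
opening: 0.012
gripper_force: 30.1
```

Call:
send_rows --deltas '[[[-0.0003, 0.0012, 0], 0], [[-0.0006, 0.0024, 0], 0], [[-0.0006, 0.0024, 0], 0], [[-0.0006, 0.0024, 0], 0], [[-0.0006, 0.0024, 0], 0]]'

```text
clock: 16.8
tool_pos: [0.5894, 0.0207, 0.2499]
orientation: [179.9, 0.0, -72.5]
force: [-6.1, 0.7, -1.6]
opening: 0.0119
gripper_force: 30.0
```

Call:
send_rows --deltas '[[[0, 0, 0.0015], 0], [[0, 0, 0.003], 0], [[0, 0, 0.0045], 0], [[0, 0, 0.005], 0], [[0, 0, 0.005], 0]]'

```text
clock: 17.22
tool_pos: [0.5895, 0.0206, 0.247]
orientation: [179.9, -0.0, -72.4]
force: [-9.6, 0.1, 7.6]
opening: 0.012
gripper_force: 30.0
```

Call:
send_rows --deltas '[[[0, 0, 0.001], 0], [[0, 0, 0.002], 0], [[0, 0, 0.003], 0], [[0, 0, 0.0037], 0], [[0, 0, 0.0037], 0]]'

```text
clock: 17.63
tool_pos: [0.5896, 0.0206, 0.245]
orientation: [180.0, -0.0, -72.4]
force: [-11.2, 1.5, 14.0]
opening: 0.0118
gripper_force: 30.1
```

Call:
send_rows --deltas '[[[0, 0, 0], 0.05], [[0, 0, 0], 0.1], [[0, 0, 0], 0.15], [[0, 0, 0], 0.2], [[0, 0, 0], 0.25]]'

```text
clock: 18.05
tool_pos: [0.5901, 0.0212, 0.2453]
orientation: [-179.9, 0.0, -95.1]
force: [-9.5, 3.9, 12.4]
opening: 0.0119
gripper_force: 30.1
```

Call:
send_rows --deltas '[[[0, 0, 0.0006], 0.06], [[0, 0, 0.0006], 0.12], [[0, 0, 0.0006], 0.18], [[0, 0, 0.0006], 0.24], [[0, 0, 0.0006], 0.3]]'

```text
clock: 18.47
tool_pos: [0.5906, 0.0213, 0.2451]
orientation: [-179.9, 0.1, -122.2]
force: [-9.0, 3.1, 13.4]
opening: 0.0115
gripper_force: 30.1
```

```bash
python3 -c "
from h import *
o=ctrl.get_obs();print(o['moment'],o['force'],o['orientation'])"
```

```text
[1.34374591 3.51790159 0.17602242] [-8.98676539  3.09692228 13.35064473] [-1.79886931e+02  9.59878089e-02 -1.22166206e+02]
```

Call:
send_rows --deltas '[[[0, 0, 0], 0.06], [[0, 0, 0], 0.12], [[0, 0, 0], 0.18], [[0, 0, 0], 0.24], [[0, 0, 0], 0.3]]'

```text
clock: 18.88
tool_pos: [0.591, 0.0211, 0.2453]
orientation: [-179.9, 0.2, -149.2]
force: [-7.9, 1.3, 11.8]
opening: 0.0118
gripper_force: 30.0
```

Call:
send_rows --deltas '[[[0, 0, 0], 0.05], [[0, 0, 0], 0.1], [[0, 0, 0], 0.14], [[0, 0, 0], 0.17], [[0, 0, 0], 0.17]]'

```text
clock: 19.3
tool_pos: [0.5911, 0.0209, 0.2453]
orientation: [-179.9, 0.2, -164.4]
force: [-6.8, 0.6, 11.0]
opening: 0.0119
gripper_force: 30.0
```

```bash
python3 -c "
from h import *
o=ctrl.get_obs();print(o['moment'],o['force'],o['orientation'])"
```

```text
[0.31899924 2.68947697 0.05012347] [-6.78536206  0.64177506 11.0059658 ] [-179.92937767    0.19087708 -164.37540305]
```

Call:
send_rows --deltas '[[[0, 0, -0.0006], 0], [[0, 0, -0.0012], 0], [[0, 0, -0.0018], 0], [[0, 0, -0.0018], 0], [[0, 0, -0.0018], 0]]'

```text
clock: 19.72
tool_pos: [0.5911, 0.0209, 0.2457]
orientation: [-179.9, 0.2, -164.2]
force: [-5.1, 0.5, 7.9]
opening: 0.0115
gripper_force: 30.0
```

Call:
send_rows --deltas '[[[0, 0, 0], 0], [[0, 0, 0], 0], [[0, 0, 0], 0], [[0, 0, 0], 0], [[0, 0, 0], 0]]' --gripper 0.5

```text
clock: 20.13
tool_pos: [0.5904, 0.021, 0.244]
orientation: [-180.0, 0.0, -164.3]
force: [0.8, 0.4, -0.3]
opening: 0.0393
gripper_force: 0.0
```

Call:
send_rows --deltas '[[[0, 0, 0], 0], [[0, 0, -0.01], 0], [[0, 0, -0.03], 0], [[0, 0, -0.06], 0], [[0, 0, -0.09], 0]]'

```text
clock: 20.55
tool_pos: [0.5899, 0.0209, 0.3171]
orientation: [-180.0, -0.1, -164.3]
force: [1.0, 0.2, 0.4]
opening: 0.0438
gripper_force: 0.0
```

```bash
python3 - <<'E'
from h import *
o=ctrl.get_obs();print(o["tool_pos"],o["force"],o["opening"])
p=ctrl.snapshot("scene");q=ctrl.snapshot("side");w=ctrl.snapshot("wrist");np.save("w2.npy",w,allow_pickle=True)
a=cv2.resize(p["color"][190:310,325:435,::-1],(412,450),interpolation=cv2.INTER_CUBIC)
b=cv2.resize(w["color"][:,:,::-1],(388,291));b=cv2.copyMakeBorder(b,0,159,0,0,cv2.BORDER_CONSTANT)
cv2.imwrite("pics/s4.png",np.hstack([a,b]))
E
```

```text
[0.58994317 0.02085197 0.3171178 ] [1.04867261 0.24692155 0.41945165] 0.043800089385710665
```

View pics/s4.png

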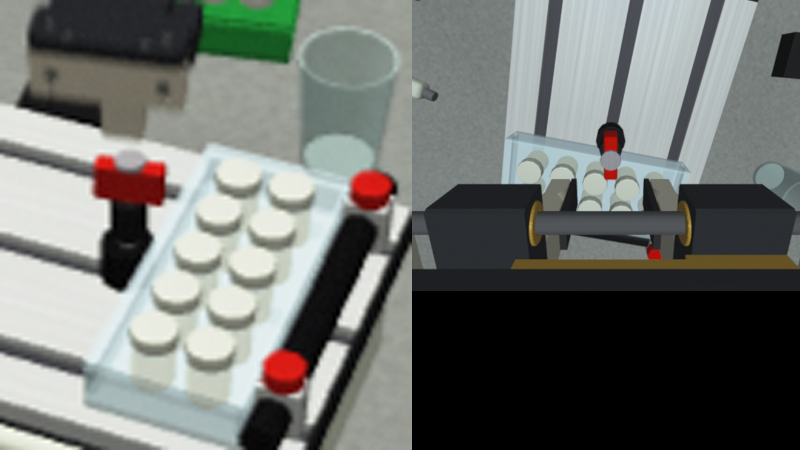

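The view shows the stop upright in the slot at (125,220), handle turned across, sleeve against the rack, rack along the bar. One numeric check of the rack's squareness and the sleeve contact before handing in.

```bash
python3 - <<'E'
from h import *
w=np.load("w2.npy",allow_pickle=True).item();g=w["color"].astype(float)
b=g[...,2]-g[...,0]   # acrylic is bluish
def first(c,r0):
    for r in range(r0-30,r0+60):
        if (b[r:r+4,c]>14).all(): return r
E=[(c,first(c,int(218+(c-165)*.184))) for c in list(range(170,300,8))+list(range(355,445,8))]
print(E)
E=np.array([e for e in E if e[1]])
for z in(.12,.154):
    P=np.array([unproj(w,e,z)[:2] for e in E]);k=np.polyfit(P[:,1],P[:,0],1);res=P[:,0]-np.polyval(k,P[:,1])
    ok=abs(res)<.002;k=np.polyfit(P[ok,1],P[ok,0],1);print(z,ok.sum(),"face yaw",np.degrees(np.arctan(-k[0])),"x at y=.0205",np.polyval(k,.0205),"rms mm",res[ok].std()*1000)
# middle slot centre at rows
gray=g.mean(2);S=[]
for r in(20,50,80,110,140,170):
    xs=[x for x in range(310,400) if gray[r,x]<130];S.append(unproj(w,((min(xs)+max(xs))/2,r),.12)[:2]) if xs else 0
S=np.array(S);k=np.polyfit(S[:,0],S[:,1],1);print("slot yaw",np.degrees(np.arctan(k[0])),"y at .59",np.polyval(k,.59))
d=(abs(g-g[263,328]).max(2)<25);kk,l,s,ce=cv2.connectedComponentsWithStats(d.astype(np.uint8));i=l[263,328];print("disc",s[i],ce[i],unproj(w,ce[i],.203))
E
```

```text
[(170, 218), (178, 218), (186, 219), (194, 220), (202, 222), (210, 223), (218, 225), (226, 227), (234, 228), (242, 229), (250, 231), (258, 233), (266, 234), (274, 235), (282, 237), (290, 239), (298, 240), (355, 251), (363, 252), (371, 254), (379, 255), (387, 257), (395, 258), (403, 260), (411, 261), (419, 263), (427, 264), (435, 266), (443, 267)]
0.12 29 face yaw 4.693422611117482 x at y=.0205 0.6055927103970694 rms mm 0.3444471946348284
0.154 29 face yaw 4.693422611117404 x at y=.0205 0.5949514334818036 rms mm 0.30462682212412356
slot yaw 4.670153392917991 y at .59 0.020126527142776095
disc [ 155  214  305   74 4722] [307.94557391 251.75455316] [0.58575242 0.00982012 0.203     ]
```

The rack is square to the bar: its face is at 4.69° and the slot at 4.67°. The face sits at x 0.6056 and the stop axis at about 0.590, which matches the 16 mm sleeve radius, so the sleeve is snug.

```bash
python3 -c "
from plant import ctrl
print(ctrl.close_job())"
```

```text
the job is handed in; nothing more can be done
None
```

The job is handed in, with no verdict returned: by the last pictures and measurements, the rack sits square against the clamping bar, and the stop stands upright in the middle slot, snug against the rack, its handle pressed down, turned about 92° clockwise and released.

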